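# Row up the relays and hover the cover plate over the chassis

## Task

Slide the three relay modules back along their lanes, without lifting them, until all three stand square against the white back rail in one straight row. Then pick up the aluminium cover plate by its black handle and finish while holding it still and level over the chassis, about 15 mm above the brass posts, touching neither posts nor relays, with its four corner holes lined up over the four threaded holes, ready for the screws. Do not set it down or let go at the end, do not knock the plate against the chassis, and leave the glue, cards, stapler and screw tray alone.

Things in the scene. Friction and masses are not known exactly. Their poses are not given: they have to be found in the camera images.
- chassis: Blue chassis fixed to the green bench, 124 (x) x 180 (y) mm, floor 4 mm thick, its -x side open and roughly facing the robot; origin at the centre of its underside, z up. White ribs (3 mm wide, tops 10 mm above the bench) along x bound three lanes 38 mm wide, centred on y = +41, 0, -41 mm. Brass posts, 16 mm across, 49 mm high above the bench, at x = +-48, y = +-77 mm.
- rail (a point): Middle of the top edge of the white back rail's face that looks to the robot: x = +36, y = 0 mm of the chassis, 28 mm above the bench. The rail closes the +x end of all three lanes, 128 mm long along y, 6 mm thick.
- cover: Loose aluminium plate, 124 (x) x 180 (y) x 4 mm, about 0.28 kg, flat on the bench; origin at the centre of its underside, z up. Corner holes 12 mm across at x = +-48, y = +-77 mm match the posts, either way round. In its middle a solid black handle bar, 50 long (x), 16 wide (y), from 4 to 36 mm above the underside: pinch it across its width from above.
- relay_left: Loose black relay module with orange top, 28 x 28 x 34 mm high, about 60 g, standing on the chassis floor (4 mm above the bench) in the +y lane (lane centre y = +41 mm of the chassis), short of the back rail and a little askew; origin at the centre of its underside. Against the rail its origin is at x = +22 mm of the chassis. Slides easily.
- relay_mid: Loose black relay module with green top, 28 x 28 x 34 mm high, about 60 g, standing on the chassis floor (4 mm above the bench) in the middle lane (lane centre y = 0 mm of the chassis), short of the back rail and a little askew; origin at the centre of its underside. Against the rail its origin is at x = +22 mm of the chassis. Slides easily.
- relay_right: Loose black relay module with red top, 28 x 28 x 34 mm high, about 60 g, standing on the chassis floor (4 mm above the bench) in the -y lane (lane centre y = -41 mm of the chassis), short of the back rail and a little askew; origin at the centre of its underside. Against the rail its origin is at x = +22 mm of the chassis. Slides easily.
- thread0 (a point): Centre of the threaded hole (5 mm, dark) in the top of the brass post at x = +48, y = +77 mm of the chassis, 49 mm above the bench.
- cover_hole0 (a point): Centre of the cover's 12 mm corner hole at x = +48, y = +77 mm of the cover, at its underside.
- thread1 (a point): Centre of the threaded hole (5 mm, dark) in the top of the brass post at x = +48, y = -77 mm of the chassis, 49 mm above the bench.
- cover_hole1 (a point): Centre of the cover's 12 mm corner hole at x = +48, y = -77 mm of the cover, at its underside.
- thread2 (a point): Centre of the threaded hole (5 mm, dark) in the top of the brass post at x = -48, y = -77 mm of the chassis, 49 mm above the bench.
- cover_hole2 (a point): Centre of the cover's 12 mm corner hole at x = -48, y = -77 mm of the cover, at its underside.
- thread3 (a point): Centre of the threaded hole (5 mm, dark) in the top of the brass post at x = -48, y = +77 mm of the chassis, 49 mm above the bench.
- cover_hole3 (a point): Centre of the cover's 12 mm corner hole at x = -48, y = +77 mm of the cover, at its underside.
- glue: Bystander: white glue bottle with blue cap, 34 mm across, 130 mm high, standing; origin at the centre of its foot.
- cards: Bystander: stack of brown cards, 70 (x) x 100 (y) x 63 mm high; origin at the centre of its underside.
- stapler: Bystander: grey and black stapler, 36 (x) x 150 (y) x 56 mm high; origin at the centre of its underside.
- screw_tray: Bystander: white open tray with steel screws, 90 (x) x 140 (y) x 22 mm high; origin at the centre of its underside.
Things that resemble listed ones, but are neither listed nor needed, are in the scene too. Several things have the shape of the chassis; the one meant has the colours described above.

How it is judged:
By the outcome, as a careful person would: the job done as asked, in the order asked, and still so for the second after the job is handed in, while the arm keeps its last pose, push and grip.
It also fails if it takes over 58 s, if anything falls off the work surface, if the arm or the gripper's body presses on something with over 40 N, if the wrist force passes 120 N, or if a joint passes its speed limit or range.

## Robot

A 6-joint arm with a two-finger parallel gripper is mounted at the origin on the work surface. World frame = base frame: x ahead of the robot, y to its left, z up, the work surface at z = 0. Lengths are in m, angles in degrees, forces in N, time in s.
With the tool pointing down it reaches from about 0.275 to 0.825 m from the base axis. Payload 4.9 kg.
Tool frame: the origin (TCP) lies midway between the tips of the shut fingers; the grasp point (between the pads) lies 19 mm behind it; z points along the fingers, y is the line along which they close (so a half turn about z gives the same grasp; the last joint's range is limited). The gripper opens to 85 mm and grips with 20 to 120 N. Pads are 22 mm wide; open, the fingers measure 114 mm over their backs; the gripper's body (76 mm by 85 mm) begins 54 mm behind the grasp point. The pads swing forward as they close: fully open they stand 13 mm farther back than shut.
Start: joints at [-73.808, 18.69, -11.035, 60.275, 0, 82.311], TCP at [0.223, -0.503, 0.231] pointing down, gripper open.
Joint ranges: [-152.03, 152.03], [-55.5, 102.48], [-74.3, 77.21], [-110.64, 120.58], [-84.22, 78.4], [-180, 180]. Speed limits (degrees/s): [147.25, 147.25, 180, 180, 180, 180].

## Interface

Orientations are given as [roll, pitch, yaw] about the fixed x, y, z axes, in that order (R = Rz(yaw) Ry(pitch) Rx(roll)).
In Python, from workcell import * gives the robot as it stands. The module is installed in compiled form; this text tells all that it offers.
- The arm moves only by the tool arm_command, never from a script. Its argument "commands" is one flat list of numbers, 7 for each row, row after row: the turn, a rotation vector about the world's x, y, z in degrees, then the shift along the world's x, y, z in m, then the closure, from 0 (fully open) to 1 (shut). A call has exactly 8 rows; each row is the pose to reach, as a shift and turn from the pose commanded when the call began; what a row does not reach only later rows make up. A row lasts 1/10 s, in which the tool goes at most 50 mm and 8.59 degrees, less where a joint would pass 70% of its speed; a pose out of reach is approached as far as the arm can. A call with a gripper value outside its range is refused whole. The fingers move at their own pace and stop on an object; the grip force is fixed at half the most. Time passes only in rows, so rows that repeat a pose let the fingers close, or fill a call up. It gives the time, the measured TCP pose, the force, the opening and the grip force at its end, in the units of the state.
- observe(): the state, without advancing time (a new reading comes with each control period).
- snapshot(name): name is "scene" or "top"; returns (picture, depth): 480x640x3 uint8, blue, green, red; 480x640 float32, m along the optical axis (not along the pixel's ray), 0 where there is no reading.
- get_calibration(name): a dict with "mtx" (3x3 intrinsics, pixels), "distortion" ([k1, k2, p1, p2, k3] as OpenCV has them; the pictures are not rectified), "pose" (4x4, takes a point from camera to world coordinates). Camera axes: x right, y down, z forward; pixel columns grow to the right and rows downward; lengths in m; the calibration is good to about 2 mm. A picture is of the moment at which its call begins. get_calibration takes no time and is no camera call.
- close_job(): hands the job in; it is judged then, once.
Trained networks look in the newest picture that a camera, given by its name, has taken for a name from the list of things; names that differ only in an ending like _2 or _b are one class to them, and where a whole thing is asked for, a point or a joint stands for the part that bears it (a point fixed in the world has none). Each returns a list of dicts, best first, with "p" (0 to 1); they miss things now and then, are a little off and sometimes report something else, mostly with a low value. They report only what shows in the picture. A call takes as long as a camera call. They do not tell look-alikes from the thing itself.
- boxes_of(camera, target): "xy" ([column, row] in pixels, amid what is visible of it).
- silhouettes(camera, target): "mask" (480x640 bool, what is visible of it) and "xy" ([column, row] in pixels, amid what is visible of it).
The state is a dict: "t": time; "qpos": joint angles; "qvel": joint speeds; "joint_efforts": joint torques, N m; "position": TCP position; "tcp_rot": TCP orientation; "force": force on the tool from outside, world axes, zero at the start; "torque": the same for the moment, N m; "gripper_width": opening from 0.0 (shut) to 1.0 (fully open); "grasp_force": force on a finger pad.
Only numpy, scipy, OpenCV 4.12 (cv2) and the standard library are available. Lean on these libraries where they do the work, as an engineer would, in place of code of your own. Each camera call takes 0.05 s, during which the arm holds its last target. There are 200 camera calls.

## Working session

There is one attempt and no reset: what is moved stays moved. The work goes in short steps, Python scripts to look and compute and a tool call to move; the robot and the scene stay as the last step left them, time stands still between calls to the robot, and variables do not carry over. Pictures are saved under pics/ and viewed, at most 10 in all, crops included, and the job is handed in when it is done.

Besides the shell and the picture viewer there is one more tool, called after "Emit:" as name(argument=value, ...) on one line, values as JSON. arm_command: Moves the arm, as the interface text tells. Its arguments: {"type":"object","properties":{"commands":{"type":"array","items":{"type":"number"}}},"required":["commands"]}

```bash
mkdir -p pics
python3 - <<'E'
from workcell import *
import cv2,numpy as np
print(observe())
for n in("scene","top"):
    p,d=snapshot(n); cv2.imwrite(f"pics/{n}0.png",p); np.save(f"{n}_d.npy",d)
    c=get_calibration(n); print(n,c)
    for t in("chassis","cover","relay_left","relay_mid","relay_right","rail","thread0","cover_hole0"):
        print(t,[(np.round(b["xy"]).tolist(),round(b["p"],2)) for b in boxes_of(n,t)])
E
```

```text
{'t': 0.0, 'qpos': array([-7.38076840e+01,  1.87330107e+01, -1.10931665e+01,  6.02764662e+01,
       -1.24478664e-03,  8.23106857e+01]), 'qvel': array([ 0.0957801 ,  0.01251431, -0.0713315 ,  0.0153879 ,  0.06666804,
       -0.15037045]), 'joint_efforts': array([-3.81161399e-04, -4.43397009e+01,  2.62443048e+01,  1.53883133e-02,
       -2.34514437e-04,  7.17975610e-06]), 'position': array([ 0.22249789, -0.50232043,  0.23048627]), 'tcp_rot': array([-1.79898113e+02, -1.25002173e-02,  2.38816204e+01]), 'force': array([-0.09327375,  0.2440888 ,  0.18861015]), 'torque': array([0.0565887 , 0.04108912, 0.02289672]), 'grasp_force': 0.0, 'gripper_width': 1.000679446033579}
scene {'mtx': array([[607.23918373,   0.        , 311.80406585],
       [  0.        , 607.23918373, 237.73404651],
       [  0.        ,   0.        ,   1.        ]]), 'distortion': array([-0.15349947,  0.        ,  0.        ,  0.        ,  0.        ]), 'pose': array([[ 0.680251  ,  0.56560944, -0.46620225,  1.28877743],
       [ 0.73277304, -0.53985945,  0.41424081, -0.75119889],
       [-0.01738518, -0.62340817, -0.781
[... 1013 characters left out ...]
03643878e-01],
       [ 3.95462481e-03, -1.11423012e-01, -9.93765200e-01,
         1.28458808e+00],
       [ 0.00000000e+00,  0.00000000e+00,  0.00000000e+00,
         1.00000000e+00]])}
chassis [([421.0, 174.0], 0.97), ([523.0, 271.0], 0.67), ([348.0, 328.0], 0.57)]
cover [([224.0, 251.0], 0.61)]
relay_left [([317.0, 242.0], 0.66), ([330.0, 242.0], 0.64), ([224.0, 251.0], 0.49)]
relay_mid []
relay_right [([350.0, 235.0], 0.54)]
rail [([347.0, 326.0], 0.88), ([521.0, 267.0], 0.72), ([329.0, 241.0], 0.71), ([418.0, 179.0], 0.67), ([228.0, 252.0], 0.26)]
thread0 [([524.0, 272.0], 0.84), ([336.0, 235.0], 0.78), ([421.0, 178.0], 0.62), ([348.0, 325.0], 0.58)]
cover_hole0 [([222.0, 255.0], 0.65)]
```

View pics/scene0.png

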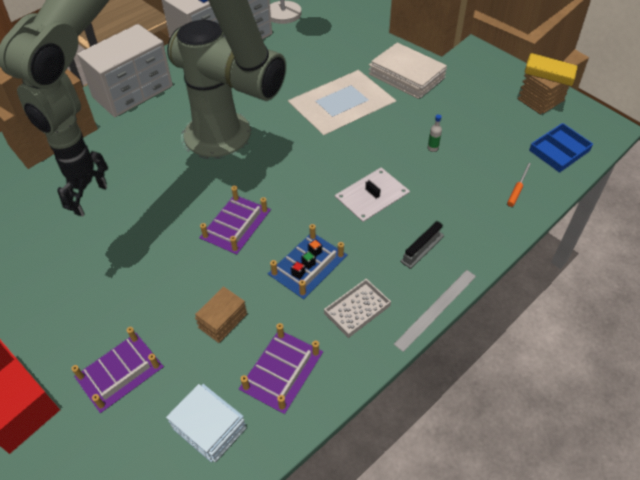

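View pics/top0.png

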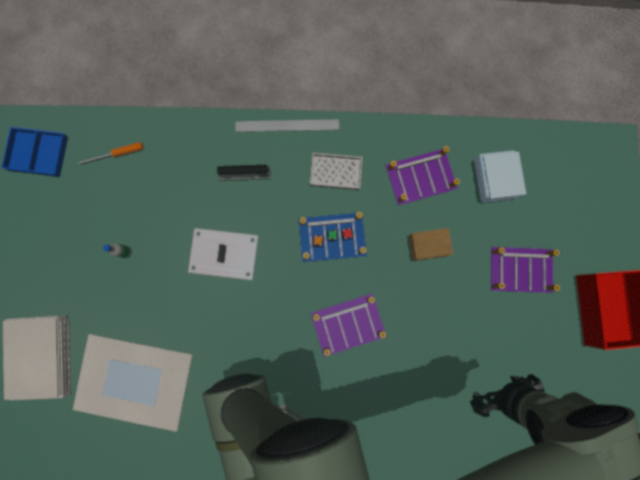

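The blue chassis is at top-view (333,238), with relays orange (318,240), green (333,235) and red (348,233). The cover is at (224,253). The purple chassis are look-alikes. Next I'll measure by colour and fit the known geometry.

```bash
cat > h.py <<'E'
from workcell import *
import cv2,numpy as np
from scipy.optimize import least_squares
def proj(n,P,off=None):
    c=get_calibration(n); T=np.linalg.inv(c["pose"])
    p,_=cv2.projectPoints(np.asarray(P,float).reshape(-1,3),cv2.Rodrigues(T[:3,:3])[0],T[:3,3],c["mtx"],c["distortion"]); return p[:,0]
def onplane(n,uv,z):
    c=get_calibration(n); q=cv2.undistortPoints(np.asarray(uv,float).reshape(-1,1,2),c["mtx"],c["distortion"])[:,0]
    r=np.c_[q,np.ones(len(q))]@c["pose"][:3,:3].T; o=c["pose"][:3,3]
    return o+r*((z-o[2])/r[:,2])[:,None]
def se2(x,y,a,P):
    P=np.asarray(P,float).reshape(-1,3); c,s=np.cos(a),np.sin(a)
    return np.c_[x+c*P[:,0]-s*P[:,1],y+s*P[:,0]+c*P[:,1],P[:,2]]
def comps(mask,amin=8):
    k,l,st,ce=cv2.connectedComponentsWithStats(mask.astype(np.uint8))
    return [(ce[i],st[i,4],l==i) for i in range(1,k) if st[i,4]>=amin]
E
python3 - <<'E'
from h import *
for n,roi,roc in(("scene",(260,355,215,305),(330,415,160,225)),("top",(292,376,205,270),(180,265,220,285))):
    p=cv2.imread(f"pics/{n}0.png"); h=cv2.cvtColor(p,cv2.COLOR_BGR2HSV)
    def sub(m,r): o=np.zeros(m.shape,bool); o[r[2]:r[3],r[0]:r[1]]=m[r[2]:r[3],r[0]:r[1]]; return o
    H,S,V=[h[...,i].astype(int) for i in range(3)]
    for nm,m in dict(brass=(H>=14)&(H<=28)&(S>90)&(V>60),orange=(H>=5)&(H<14)&(S>190)&(V>120),red=((H<5)|(H>172))&(S>150)&(V>90),green=(H>50)&(H<80)&(S>140)&(V>70)).items():
        for ce,a,_ in comps(sub(m,roi),6): print(n,nm,ce.round(2),a)
    m=sub((S<50)&(V>110),roc)
    for ce,a,mm in comps(m,200):
        cs=cv2.findContours(mm.astype(np.uint8),cv2.RETR_EXTERNAL,cv2.CHAIN_APPROX_NONE)[0][0]
        w=onplane(n,cs,0.004)[:,:2].astype(np.float32); print(n,"cover",ce,a,cv2.minAreaRect(w))
    m=sub((V<60),roc)
    for ce,a,_ in comps(m,10): print(n,"dark",ce,a)
    x=p[roi[2]:roi[3],roi[0]:roi[1]]; y=p[roc[2]:roc[3],roc[0]:roc[1]]
    f=lambda q:cv2.resize(q,(395,int(q.shape[0]*395/q.shape[1])),interpolation=cv2.INTER_CUBIC)[:290]
    a,b=f(x),f(y); o=np.zeros((290,790,3),np.uint8); o[:len(a),:395]=a; o[:len(b),395:]=b
    cv2.imwrite(f"pics/z_{n}.png",o)
cv2.imwrite("pics/z0.png",np.vstack([cv2.imread("pics/z_scene.png"),cv2.imread("pics/z_top.png")]))
E
```

```text
scene brass [312.08 230.32] 65
scene brass [340.57 247.99] 68
scene brass [273.33 266.37] 73
scene brass [301.99 286.41] 74
scene orange [314.71 244.21] 38
scene red [297.68 266.13] 60
scene green [308.09 255.89] 44
scene cover [371.56797726 194.06347703] 2111 ((0.5226878523826599, 0.1652933955192566), (0.19062411785125732, 0.13416694104671478), 85.22498321533203)
scene dark [372.384 188.96 ] 125
top brass [358.58 215.03] 33
top brass [302.64 220.14] 28
top brass [317.84 240.07] 43
top brass [362.24 249.96] 25
top brass [305.73 255.5 ] 22
top red [347.1 233. ] 49
top green [331.76 234.2 ] 46
top cover [222.86995968 253.66061828] 2976 ((0.5211687088012695, 0.1652735024690628), (0.18685990571975708, 0.1311904639005661), 85.26969146728516)
top dark [221.46478873 253.01408451] 71
```

View pics/z0.png

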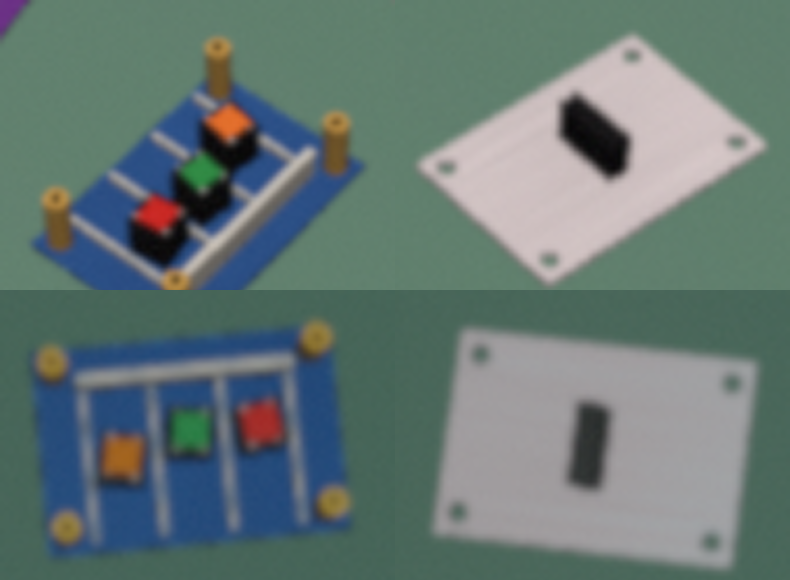

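Crops confirm it: the posts, three relays short of the rail (rail away from the robot), and cover with its handle along x. Now fitting the poses.

```bash
cat >> h.py <<'E'
POSTS=[(.048,.077),(.048,-.077),(-.048,-.077),(-.048,.077)]
def hullc(n,pts):
    q=cv2.convexHull((proj(n,pts)*64).astype(np.float32)); m=cv2.moments(q); return np.array([m["m10"],m["m01"]])/m["m00"]/64
A=np.linspace(0,2*np.pi,16,endpoint=False)
def postc(n,v):
    o=[]
    for x,y in POSTS:
        P=[(x+.008*np.cos(a),y+.008*np.sin(a),z) for a in A for z in(.004,.049)]
        o.append(hullc(n,se2(*v,P)))
    return np.array(o)
E
python3 - <<'E'
from h import *
M={"scene":np.array([[340.57,247.99],[301.99,286.41],[273.33,266.37],[312.08,230.32]]),"top":np.array([[302.64,220.14],[358.58,215.03],[362.24,249.96],[305.73,255.5]])}
for cams in(["scene"],["top"],["scene","top"]):
    r=least_squares(lambda v:np.concatenate([(postc(c,v)-M[c]).ravel() for c in cams]),[.5,-.13,0.1],x_scale=[.01,.01,.05])
    v=r.x; print(cams,v[:2].round(4),np.degrees(v[2]).round(2),"res",r.fun.round(1))
ch=v
def inch(p): 
    c,s=np.cos(ch[2]),np.sin(ch[2]); d=p[:2]-ch[:2]; return np.array([c*d[0]+s*d[1],-s*d[0]+c*d[1]])*1000
for nm,s,t in(("L",(314.71,244.21),(317.84,240.07)),("M",(308.09,255.89),(331.76,234.2)),("R",(297.68,266.13),(347.1,233.))):
    for n,uv in(("scene",s),("top",t)):
        w=onplane(n,[uv],.038)[0]; print(nm,n,w.round(4),"in chassis mm",inch(w).round(1))
for n,s in(("scene",(372.384,188.96)),("top",(221.46,253.01))): print("handle",n,onplane(n,[s],.02)[0].round(4))
for n in("scene","top"):
    print("coverholes?",proj(n,se2(.522,.1653,np.radians(-4.75),[(x,y,.004) for x,y in POSTS])).round(1))
    # brightest green-ish blob at holes
    p=cv2.imread(f"pics/{n}0.png"); g=p[...,2].astype(float)
    for u,vv in proj(n,se2(.522,.1653,np.radians(-4.75),[(x,y,.004) for x,y in POSTS])):
        a,b=int(round(u)),int(round(vv)); w=np.clip(g[b-4:b+5,a-4:a+5].max()-25-g[b-4:b+5,a-4:a+5],0,None)
        Y,X=np.mgrid[b-4:b+5,a-4:a+5]; c=np.array([(w*X).sum(),(w*Y).sum()])/w.sum(); print(c.round(1),onplane(n,[c],.004)[0].round(4))
E
```

```text
['scene'] [ 0.5764 -0.1359] 4.77 res [ 0.1  1.2 -1.5 -0.7 -0.2 -1.3  1.4 -0. ]
['top'] [ 0.5795 -0.1386] 7.82 res [-0.   0.6 -0.5 -0.1 -0.1 -0.7  0.5 -0.3]
['scene', 'top'] [ 0.5784 -0.1379] 7.21 res [-0.4  0.9 -0.   0.4  0.1  0.7 -0.   0.6 -0.1  0.7 -0.6  0.5 -0.5  0.1
 -0.  -0.1]
L scene [ 0.5654 -0.0989  0.038 ] in chassis mm [-8.  40.3]
L top [ 0.5631 -0.0994  0.038 ] in chassis mm [-10.3  40.1]
M scene [ 0.5815 -0.1372  0.038 ] in chassis mm [3.2 0.3]
M top [ 0.5804 -0.1368  0.038 ] in chassis mm [2.1 0.8]
R scene [ 0.5871 -0.1783  0.038 ] in chassis mm [  3.6 -41.2]
R top [ 0.5849 -0.1786  0.038 ] in chassis mm [  1.4 -41.2]
handle scene [0.5225 0.1658 0.02  ]
handle top [0.5211 0.1652 0.02  ]
coverholes? [[402.8 190. ]
 [362.6 215.4]
 [340.5 195.6]
 [380.4 171.5]]
[405.1 189.5] [0.5795 0.2444 0.004 ]
[362.6 217. ] [0.5675 0.0806 0.004 ]
[338.9 196.7] [0.4676 0.0863 0.004 ]
[380.  169.6] [0.4741 0.2511 0.004 ]
coverholes? [[197.9 233.1]
 [252.1 239.3]
 [247.7 273.4]
 [193.1 267.1]]
[197.8 233. ] [0.5765 0.2384 0.004 ]
[252.4 239.2] [0.5636 0.0838 0.004 ]
[248. 274.] [0.4663 0.0918 0.004 ]
[192.8 267.2] [0.4803 0.2468 0.004 ]
```

Run:
```python
from h import *
M={"scene":np.array([[340.57,247.99],[301.99,286.41],[273.33,266.37],[312.08,230.32]]),"top":np.array([[302.64,220.14],[358.58,215.03],[362.24,249.96],[305.73,255.5]])}
for cams in(["scene"],["top"],["scene","top"]):
    r=least_squares(lambda v:np.concatenate([(postc(c,v)-M[c]).ravel() for c in cams]),[.58,-.138,0.1],x_scale=[.01,.01,.05],diff_step=1e-3)
    v=r.x; print(cams,v[:2].round(4),np.degrees(v[2]).round(2),"res",r.fun.round(1))
# relay mask orientation in scene/top
p=cv2.imread("pics/top0.png");
```

```text
['scene'] [ 0.5769 -0.1363] 7.2 res [-0.3  0.3  0.  -0.3  0.2  0.1  0.   0. ]
['top'] [ 0.5791 -0.1387] 7.14 res [ 0.2  0.3 -0.2  0.3 -0.2 -0.2  0.3 -0.4]
['scene', 'top'] [ 0.5782 -0.1377] 7.16 res [-0.3  0.9 -0.   0.3  0.2  0.6  0.   0.6 -0.2  0.7 -0.6  0.6 -0.6  0.1
 -0.1 -0.1]
```

Emit:
arm_command(commands=[0, 0, -8, 0.035, 0.035, -0.01, 1, 0, 0, -16.7, 0.07, 0.07, -0.02, 1, 0, 0, -16.7, 0.105, 0.106, -0.03, 1, 0, 0, -16.7, 0.14, 0.141, -0.04, 1, 0, 0, -16.7, 0.175, 0.177, -0.05, 1, 0, 0, -16.7, 0.21, 0.212, -0.06, 1, 0, 0, -16.7, 0.245, 0.248, -0.07, 1, 0, 0, -16.7, 0.28, 0.283, -0.08, 1])

```text
t: 1.7
position: [0.4971, -0.2253, 0.1531]
tcp_rot: [180.0, -0.0, 7.2]
force: [0.8, -0.8, -0.1]
gripper_width: 0.0
grasp_force: 0.0
```

Emit:
arm_command(commands=[0, 0, 0, 0.0355, 0.036, -0.02, 1, 0, 0, 0, 0.0355, 0.036, -0.05, 1, 0, 0, 0, 0.0355, 0.036, -0.08, 1, 0, 0, 0, 0.0355, 0.036, -0.08, 1, 0, 0, 0, 0.0355, 0.036, -0.08, 1, 0, 0, 0, 0.0355, 0.036, -0.08, 1, 0, 0, 0, 0.0355, 0.036, -0.08, 1, 0, 0, 0, 0.0355, 0.036, -0.08, 1])

```text
t: 2.5
position: [0.532, -0.1916, 0.0747]
tcp_rot: [179.9, -0.1, 7.1]
force: [0.5, -0.1, -0.1]
gripper_width: 0.001
grasp_force: 0.0
```

Run:
```python
from h import *
for n in("top","scene"):
    p,d=snapshot(n); print(observe()["position"].round(4),observe()["force"].round(1)); cv2.imwrite(f"pics/{n}1.png",p)
ch=(.578,-.1375,np.radians(7.15)); c,s=np.cos(ch[2]),np.sin(ch[2])
q=observe()["position"]; d=q[:2]-ch[:2]; print("chassis mm",1e3*np.array([c*d[0]+s*d[1],-s*d[0]+c*d[1]]))
a=cv2.imread("pics/top1.png")[180:300,280:400]; b=cv2.imread("pics/scene1.png")[200:320,240:360]
cv2.imwrite("pics/z1.png",np.hstack([cv2.resize(i,(400,400),interpolation=cv2.INTER_CUBIC) for i in(a,b)]))
```

```text
[ 0.5318 -0.1915  0.0744] [ 0.7  0.2 -0.2]
[ 0.5317 -0.1913  0.0742] [-0.3  0.1 -0.2]
chassis mm [-52.66568347 -47.64165576]
```

View pics/z1.png

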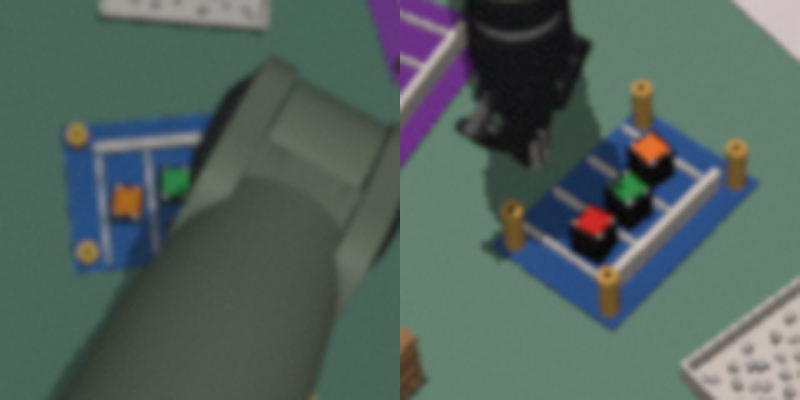

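Scene view: the tool sits behind the red relay's lane, about 7 mm too far towards -y. I'll correct that and go down.

Emit:
arm_command(commands=[0, 0, 0, 0.001, 0.007, 0, 1, 0, 0, 0, 0.001, 0.007, -0.02, 1, 0, 0, 0, 0.001, 0.007, -0.04, 1, 0, 0, 0, 0.001, 0.007, -0.055, 1, 0, 0, 0, 0.001, 0.007, -0.06, 1, 0, 0, 0, 0.001, 0.007, -0.06, 1, 0, 0, 0, 0.001, 0.007, -0.06, 1, 0, 0, 0, 0.001, 0.007, -0.06, 1])

```text
t: 3.4
position: [0.533, -0.1841, 0.0142]
tcp_rot: [179.9, -0.1, 7.2]
force: [-0.3, 0.4, 0.5]
gripper_width: -0.003
grasp_force: 0.0
```

Emit:
arm_command(commands=[0, 0, 0, 0.01, 0.0012, 0, 1, 0, 0, 0, 0.02, 0.0025, 0, 1, 0, 0, 0, 0.025, 0.0031, 0, 1, 0, 0, 0, 0.029, 0.0036, 0, 1, 0, 0, 0, 0.033, 0.0041, 0, 1, 0, 0, 0, 0.036, 0.0045, 0, 1, 0, 0, 0, 0.039, 0.0049, 0, 1, 0, 0, 0, 0.041, 0.0051, 0, 1])

```text
t: 4.2
position: [0.5734, -0.1787, 0.0132]
tcp_rot: [-180.0, 0.0, 7.2]
force: [0.1, -0.1, -0.2]
gripper_width: -0.0
grasp_force: 0.1
```

Emit:
arm_command(commands=[0, 0, 0, 0.001, 0.0001, 0, 1, 0, 0, 0, 0.002, 0.0002, 0, 1, 0, 0, 0, 0.002, 0.0002, 0, 1, 0, 0, 0, 0.003, 0.0004, 0, 1, 0, 0, 0, 0.003, 0.0004, 0, 1, 0, 0, 0, 0.004, 0.0005, 0, 1, 0, 0, 0, 0.004, 0.0005, 0, 1, 0, 0, 0, 0.004, 0.0005, 0, 1])

```text
t: 5.0
position: [0.5774, -0.1783, 0.0133]
tcp_rot: [180.0, -0.0, 7.2]
force: [-0.6, -0.0, 0.6]
gripper_width: 0.005
grasp_force: 0.0
```

Emit:
arm_command(commands=[0, 0, 0, 0.0005, 0.0001, 0, 1, 0, 0, 0, 0.001, 0.0001, 0, 1, 0, 0, 0, 0.0015, 0.0002, 0, 1, 0, 0, 0, 0.0015, 0.0002, 0, 1, 0, 0, 0, 0.002, 0.0002, 0, 1, 0, 0, 0, 0.002, 0.0002, 0, 1, 0, 0, 0, 0.002, 0.0002, 0, 1, 0, 0, 0, 0.002, 0.0002, 0, 1])

```text
t: 5.8
position: [0.5793, -0.178, 0.0132]
tcp_rot: [-180.0, -0.0, 7.2]
force: [0.8, 0.4, -1.2]
gripper_width: -0.001
grasp_force: 0.0
```

Run:
```python
from h import *
p,d=snapshot("scene"); print(observe()["position"].round(4),observe()["force"].round(1)); cv2.imwrite(f"pics/scene2.png",p)
cv2.imwrite("pics/z2.png",cv2.resize(p[215:305,260:360],(600,540),interpolation=cv2.INTER_CUBIC))
```

```text
[ 0.5794 -0.1781  0.0133] [-1.   0.8 -0.3]
```

View pics/z2.png

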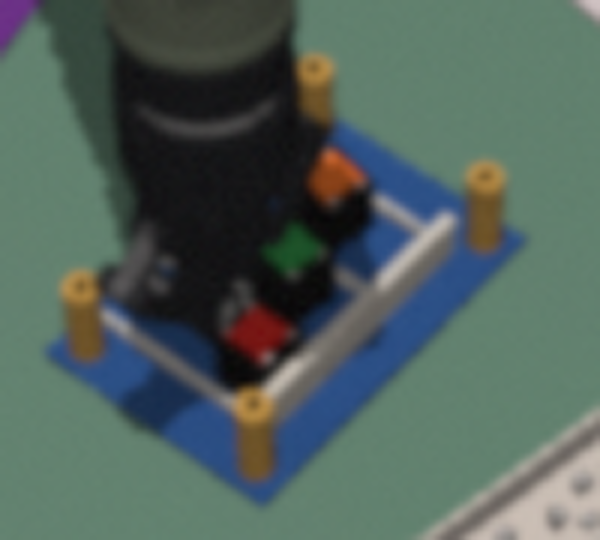

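Red is in contact with the finger and close to the rail, but there's no contact force yet. I'll keep going in small steps.

Emit:
arm_command(commands=[0, 0, 0, 0.0005, 0.0001, 0, 1, 0, 0, 0, 0.0005, 0.0001, 0, 1, 0, 0, 0, 0.001, 0.0001, 0, 1, 0, 0, 0, 0.001, 0.0001, 0, 1, 0, 0, 0, 0.0015, 0.0002, 0, 1, 0, 0, 0, 0.002, 0.0002, 0, 1, 0, 0, 0, 0.002, 0.0002, 0, 1, 0, 0, 0, 0.002, 0.0002, 0, 1])

```text
t: 6.65
position: [0.5806, -0.1779, 0.0132]
tcp_rot: [-180.0, 0.1, 7.2]
force: [-3.1, -0.6, 3.3]
gripper_width: 0.002
grasp_force: 1.8
```

Emit:
arm_command(commands=[0, 0, 0, 0.0005, 0.0001, 0, 1, 0, 0, 0, 0.001, 0.0001, 0, 1, 0, 0, 0, 0.0015, 0.0002, 0, 1, 0, 0, 0, 0.0015, 0.0002, 0, 1, 0, 0, 0, 0.0015, 0.0002, 0, 1, 0, 0, 0, 0.0015, 0.0002, 0, 1, 0, 0, 0, 0.0015, 0.0002, 0, 1, 0, 0, 0, 0.0015, 0.0002, 0, 1])

```text
t: 7.45
position: [0.5806, -0.1779, 0.0132]
tcp_rot: [180.0, 0.2, 7.1]
force: [-8.2, -1.6, 6.2]
gripper_width: 0.001
grasp_force: 4.1
```

Relay right is seated (TCP at chassis x = -2.5, as expected; 8 N). Next the mid lane.

Emit:
arm_command(commands=[0, 0, 0, -0.01, -0.0012, 0, 1, 0, 0, 0, -0.03, -0.0037, 0, 1, 0, 0, 0, -0.0466, -0.0059, 0.005, 1, 0, 0, 0, -0.0491, 0.0144, 0.005, 1, 0, 0, 0, -0.0517, 0.0343, 0.005, 1, 0, 0, 0, -0.0517, 0.0343, 0, 1, 0, 0, 0, -0.0418, 0.0355, 0, 1, 0, 0, 0, -0.0318, 0.0368, 0, 1])

```text
t: 8.25
position: [0.5524, -0.1415, 0.0133]
tcp_rot: [180.0, -0.1, 7.1]
force: [0.4, 0.5, 0.4]
gripper_width: 0.0
grasp_force: 0.0
```

Emit:
arm_command(commands=[0, 0, 0, 0.005, 0.0006, 0, 1, 0, 0, 0, 0.009, 0.0011, 0, 1, 0, 0, 0, 0.013, 0.0016, 0, 1, 0, 0, 0, 0.016, 0.002, 0, 1, 0, 0, 0, 0.019, 0.0024, 0, 1, 0, 0, 0, 0.021, 0.0026, 0, 1, 0, 0, 0, 0.0225, 0.0028, 0, 1, 0, 0, 0, 0.0235, 0.0029, 0, 1])

```text
t: 9.05
position: [0.5745, -0.1379, 0.0133]
tcp_rot: [-180.0, 0.0, 7.2]
force: [-0.3, -0.1, -0.1]
gripper_width: 0.001
grasp_force: 0.1
```

Emit:
arm_command(commands=[0, 0, 0, 0.0005, 0.0001, 0, 1, 0, 0, 0, 0.001, 0.0001, 0, 1, 0, 0, 0, 0.0015, 0.0002, 0, 1, 0, 0, 0, 0.002, 0.0002, 0, 1, 0, 0, 0, 0.0025, 0.0003, 0, 1, 0, 0, 0, 0.003, 0.0004, 0, 1, 0, 0, 0, 0.003, 0.0004, 0, 1, 0, 0, 0, 0.003, 0.0004, 0, 1])

```text
t: 9.85
position: [0.5755, -0.1377, 0.0131]
tcp_rot: [180.0, 0.2, 7.1]
force: [-5.3, -0.9, 4.6]
gripper_width: 0.003
grasp_force: 3.3
```

Emit:
arm_command(commands=[0, 0, 0, -0.01, -0.0012, 0, 1, 0, 0, 0, -0.03, -0.0037, 0, 1, 0, 0, 0, -0.0466, -0.0059, 0.005, 1, 0, 0, 0, -0.0491, 0.0144, 0.005, 1, 0, 0, 0, -0.0517, 0.0348, 0.005, 1, 0, 0, 0, -0.0517, 0.0348, 0, 1, 0, 0, 0, -0.0438, 0.0358, 0, 1, 0, 0, 0, -0.0388, 0.0364, 0, 1])

```text
t: 10.65
position: [0.54, -0.1018, 0.0133]
tcp_rot: [180.0, -0.1, 7.2]
force: [-0.1, -0.9, 0.6]
gripper_width: 0.003
grasp_force: 0.1
```

Emit:
arm_command(commands=[0, 0, 0, 0.005, 0.0006, 0, 1, 0, 0, 0, 0.01, 0.0012, 0, 1, 0, 0, 0, 0.014, 0.0017, 0, 1, 0, 0, 0, 0.018, 0.0022, 0, 1, 0, 0, 0, 0.022, 0.0027, 0, 1, 0, 0, 0, 0.026, 0.0032, 0, 1, 0, 0, 0, 0.029, 0.0036, 0, 1, 0, 0, 0, 0.031, 0.0039, 0, 1])

```text
t: 11.45
position: [0.57, -0.0972, 0.0132]
tcp_rot: [180.0, -0.0, 7.2]
force: [-0.1, 0.2, 0.8]
gripper_width: 0.003
grasp_force: 0.1
```

Emit:
arm_command(commands=[0, 0, 0, 0.0005, 0.0001, 0, 1, 0, 0, 0, 0.001, 0.0001, 0, 1, 0, 0, 0, 0.0015, 0.0002, 0, 1, 0, 0, 0, 0.002, 0.0002, 0, 1, 0, 0, 0, 0.0025, 0.0003, 0, 1, 0, 0, 0, 0.003, 0.0004, 0, 1, 0, 0, 0, 0.003, 0.0004, 0, 1, 0, 0, 0, 0.003, 0.0004, 0, 1])

```text
t: 12.25
position: [0.5704, -0.0971, 0.0131]
tcp_rot: [180.0, 0.2, 7.1]
force: [-6.9, -1.6, 6.6]
gripper_width: -0.002
grasp_force: 3.6
```

All three relays are seated at the same chassis x (-2.5). Retreat, open, and go to the cover handle.

Emit:
arm_command(commands=[0, 0, 0, -0.015, -0.0019, 0, 1, 0, 0, 0, -0.045, -0.0056, 0.005, 1, 0, 0, 0, -0.045, -0.0056, 0.05, 1, 0, 0, 0, -0.045, -0.0056, 0.09, 0.8, 0, 0, -6, -0.046, 0.04, 0.1, 0.4, 0, 0, -12, -0.047, 0.09, 0.1, 0.4, 0, 0, -12, -0.048, 0.14, 0.1, 0.4, 0, 0, -12, -0.049, 0.19, 0.1, 0.4])

```text
t: 13.05
position: [0.5227, 0.0613, 0.1138]
tcp_rot: [-178.6, -0.1, -2.1]
force: [-0.1, -0.3, 0.5]
gripper_width: 0.595
grasp_force: 0.0
```

Emit:
arm_command(commands=[0, 0, 0, -0.001, 0.04, 0, 0.4, 0, 0, 0, -0.001, 0.072, 0, 0.4, 0, 0, 0, -0.001, 0.072, 0, 0.4, 0, 0, 0, -0.001, 0.072, 0, 0.4, 0, 0, 0, -0.001, 0.072, 0, 0.4, 0, 0, 0, -0.001, 0.072, 0, 0.4, 0, 0, 0, -0.001, 0.072, 0, 0.4, 0, 0, 0, -0.001, 0.072, 0, 0.4])

```text
t: 13.85
position: [0.5218, 0.0936, 0.1133]
tcp_rot: [-177.0, 0.1, 0.5]
force: [0.1, -0.6, 0.0]
gripper_width: 0.602
grasp_force: 0.0
```

Run:
```python
from h import *
ps={n:snapshot(n)[0] for n in("scene","top")}; o=observe(); print(o["position"].round(4),o["tcp_rot"].round(2),o["gripper_width"])
for n in ps: cv2.imwrite(f"pics/{n}3.png",ps[n])
a=ps["scene"]; q=[a[215:305,260:360],a[140:230,330:430]]
cv2.imwrite("pics/z3.png",np.hstack([cv2.resize(i,(400,360),interpolation=cv2.INTER_CUBIC) for i in q]))
```

```text
[0.5218 0.0938 0.1133] [-1.7705e+02  7.0000e-02  5.6000e-01] 0.5987986111559676
```

View pics/z3.png

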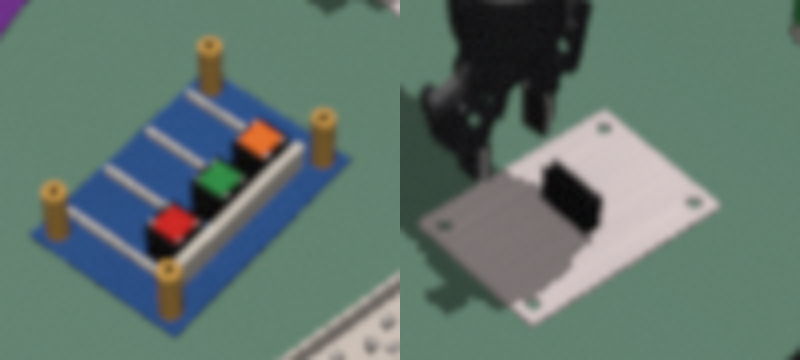

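The relays stand in a row against the rail. The gripper stopped short of the target with a tilt, so I'll check the joints.

Run:
```python
from h import *
print(observe()["qpos"].round(2))
```

```text
[  0.5   22.83 -23.9   43.34   2.95 179.94]
```

Joint 6 is at its +180° limit. The half-turn grasp (yaw 175) works instead, so I'll rotate positive.

Emit:
arm_command(commands=[0, 0, 8, 0, 0, 0, 0.4, 0, 0, 16, 0, 0, 0, 0.4, 0, 0, 24, 0, 0.01, 0, 0.4, 0, 0, 32, 0, 0.02, 0, 0.4, 0, 0, 40, 0, 0.03, 0, 0.4, 0, 0, 48, 0, 0.04, 0, 0.4, 0, 0, 56, 0, 0.05, 0, 0.4, 0, 0, 64, 0, 0.06, 0, 0.4])

```text
t: 14.75
position: [0.5218, 0.1544, 0.1133]
tcp_rot: [-177.0, 0.1, 64.9]
force: [-0.6, -0.3, -0.5]
gripper_width: 0.601
grasp_force: 0.0
```

Emit:
arm_command(commands=[0, 0, 8, 0, 0, 0, 0.4, 0, 0, 16, 0, 0, 0, 0.4, 0, 0, 24, 0, 0, 0, 0.4, 0, 0, 32, 0, 0, 0, 0.4, 0, 0, 40, 0, 0, 0, 0.4, 0, 0, 48, 0, 0, 0, 0.4, 0, 0, 56, 0, 0, 0, 0.4, 0, 0, 56, 0, 0, 0, 0.4])

```text
t: 15.55
position: [0.5217, 0.1542, 0.1133]
tcp_rot: [-177.0, 0.1, 120.6]
force: [-0.3, -0.1, 0.3]
gripper_width: 0.598
grasp_force: 0.0
```

Emit:
arm_command(commands=[0, 0, 8, 0, 0.004, 0, 0.4, 0, 0, 16, 0, 0.008, 0, 0.4, 0, 0, 24, 0, 0.0113, 0, 0.4, 0, 0, 32, 0, 0.0113, 0, 0.4, 0, 0, 40, 0, 0.0113, 0, 0.4, 0, 0, 48, 0, 0.0113, 0, 0.4, 0, 0, 54.6, 0, 0.0113, 0, 0.4, 0, 0, 54.6, 0, 0.0113, 0, 0.4])

```text
t: 16.35
position: [0.5216, 0.1653, 0.1133]
tcp_rot: [-177.1, 0.1, 175.0]
force: [-0.3, 1.1, 0.1]
gripper_width: 0.599
grasp_force: 0.0
```

Emit:
arm_command(commands=[3, -0.25, 0, 0, 0, -0.02, 0.4, 3, -0.25, 0, 0, 0, -0.04, 0.4, 3, -0.25, 0, 0, 0, -0.045, 0.4, 3, -0.25, 0, 0, 0, -0.05, 0.4, 3, -0.25, 0, 0, 0, -0.05, 0.4, 3, -0.25, 0, 0, 0, -0.05, 0.4, 3, -0.25, 0, 0, 0, -0.05, 0.4, 3, -0.25, 0, 0, 0, -0.05, 0.4])

```text
t: 17.15
position: [0.5222, 0.1655, 0.0639]
tcp_rot: [179.9, 0.1, 175.2]
force: [0.8, 0.1, 0.0]
gripper_width: 0.597
grasp_force: 0.0
```

Run:
```python
from h import *
p=snapshot("scene")[0]; o=observe(); print(o["position"].round(4),o["tcp_rot"].round(2),o["gripper_width"],o["qpos"].round(1))
cv2.imwrite("pics/z4.png",cv2.resize(p[130:230,330:430],(600,600),interpolation=cv2.INTER_CUBIC))
```

```text
[0.5221 0.1655 0.0638] [1.7993e+02 1.1000e-01 1.7518e+02] 0.6020025753950011 [  9.8  28.1 -24.   37.8   0.   14.7]
```

View pics/z4.png

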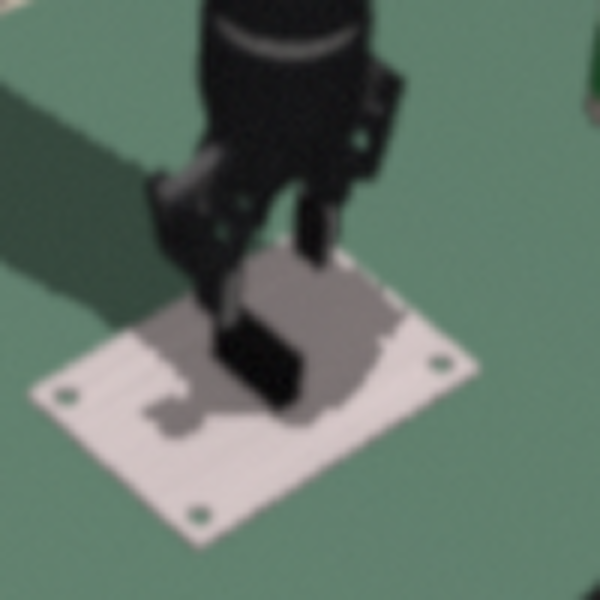

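The fingers straddle the handle. Descend and grip.

Emit:
arm_command(commands=[0, 0, 0, 0, 0, -0.02, 0.4, 0, 0, 0, 0, 0, -0.04, 0.4, 0, 0, 0, 0, 0, -0.05, 0.4, 0, 0, 0, 0, 0, -0.054, 0.4, 0, 0, 0, 0, 0, -0.054, 0.4, 0, 0, 0, 0, 0, -0.054, 0.7, 0, 0, 0, 0, 0, -0.054, 1, 0, 0, 0, 0, 0, -0.054, 1])

```text
t: 18.0
position: [0.5226, 0.1654, 0.0102]
tcp_rot: [179.9, 0.2, 175.2]
force: [-0.4, 0.5, 6.6]
gripper_width: 0.176
grasp_force: 59.9
```

Emit:
arm_command(commands=[0, 0, 0, 0, 0, 0, 1, 0, 0, 0, 0, 0, 0, 1, 0, 0, 0, 0, 0, 0, 1, 0, 0, 0, 0, 0, 0.005, 1, 0, 0, 0, 0, 0, 0.015, 1, 0, 0, 0, 0, 0, 0.03, 1, 0, 0, 0, 0, 0, 0.05, 1, 0, 0, 0, 0, 0, 0.07, 1])

```text
t: 18.8
position: [0.5212, 0.1653, 0.0801]
tcp_rot: [180.0, -0.0, 175.2]
force: [0.6, -0.7, -2.3]
gripper_width: 0.178
grasp_force: 58.6
```

Emit:
arm_command(commands=[0, 0, 0, 0, 0, 0.02, 1, 0, 0, 0, 0, 0, 0.04, 1, 0, 0, 2, 0.008, -0.04, 0.045, 1, 0, 0, 4, 0.016, -0.08, 0.045, 1, 0, 0, 6, 0.024, -0.12, 0.045, 1, 0, 0, 8, 0.032, -0.16, 0.045, 1, 0, 0, 10, 0.04, -0.2, 0.045, 1, 0, 0, 12, 0.047, -0.24, 0.045, 1])

```text
t: 19.6
position: [0.5687, -0.0761, 0.1247]
tcp_rot: [179.9, 0.1, -172.7]
force: [0.1, -0.3, -2.1]
gripper_width: 0.175
grasp_force: 59.0
```

Emit:
arm_command(commands=[0, 0, 0, 0.006, -0.03, 0, 1, 0, 0, 0, 0.008, -0.05, 0, 1, 0, 0, 0, 0.0095, -0.06, 0, 1, 0, 0, 0, 0.0095, -0.063, 0, 1, 0, 0, 0, 0.0095, -0.063, -0.01, 1, 0, 0, 0, 0.0095, -0.063, -0.015, 1, 0, 0, 0, 0.0095, -0.063, -0.02, 1, 0, 0, 0, 0.0095, -0.063, -0.02, 1])

```text
t: 20.4
position: [0.5774, -0.1364, 0.1031]
tcp_rot: [179.9, -0.0, -172.7]
force: [-1.1, 0.0, -3.7]
gripper_width: 0.175
grasp_force: 59.1
```

Run:
```python
from h import *
ps={n:snapshot(n)[0] for n in("scene","top")}; o=observe(); print(o["position"].round(4),o["tcp_rot"].round(2),o["gripper_width"],o["grasp_force"],o["qpos"].round(1))
for n in ps: cv2.imwrite(f"pics/{n}5.png",ps[n])
q=[ps["scene"][190:310,245:365],ps["top"][180:300,275:395]]
cv2.imwrite("pics/z5.png",np.hstack([cv2.resize(i,(400,400),interpolation=cv2.INTER_CUBIC) for i in q]))
```

```text
[ 0.5781 -0.137   0.1041] [ 1.7993e+02  4.0000e-02 -1.7277e+02] 0.1758613920616243 59.13746953010559 [-20.5  29.5 -14.1  46.3   0.1 -27.7]
```

View pics/z5.png

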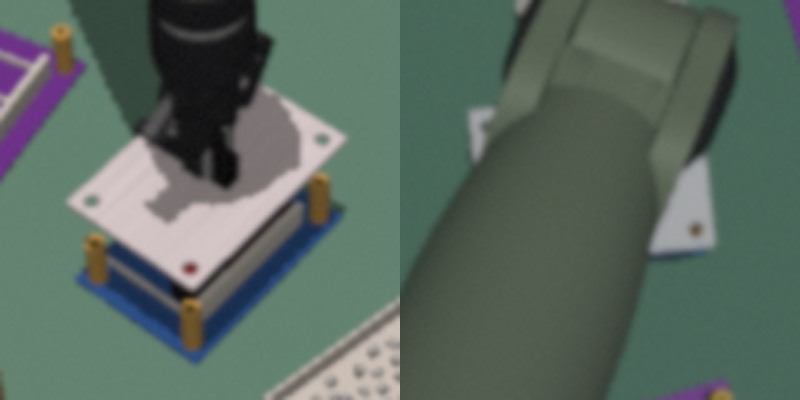

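```bash
cat > fit.py <<'E'
from h import *
def fitcover(img,v0,z0,n="scene",free=3):
    h=cv2.cvtColor(img,cv2.COLOR_BGR2HSV)
    def poly(v):
        P=se2(v[0],v[1],v[2],[(x,y,z) for x in(-.062,.062) for y in(-.09,.09) for z in(0,.004)])
        P[:,2]+=z0
        return cv2.convexHull(proj(n,P).astype(np.float32))
    H=poly(v0); roi=np.zeros(img.shape[:2],np.uint8); cv2.fillPoly(roi,[H.astype(int)],1); roi=cv2.dilate(roi,np.ones((13,13)))
    m=((h[...,1]<55)&(h[...,2]>95)&(roi>0)).astype(np.uint8)
    cs=max(cv2.findContours(m,cv2.RETR_EXTERNAL,cv2.CHAIN_APPROX_NONE)[0],key=cv2.contourArea)[:,0].astype(float)
    D=lambda v,pts:np.array([cv2.pointPolygonTest(poly(v),(float(a),float(b)),True) for a,b in pts])-.5
    v=np.array(v0,float)
    for th in(6,3,2):
        pts=cs[abs(D(v,cs))<th]
        v=least_squares(lambda q:D(q,pts),v,x_scale=[.01,.01,.05],diff_step=1e-3,loss="soft_l1",f_scale=.5).x
    r=D(v,pts); return v,len(pts),np.sqrt((r**2).mean())
E
python3 - <<'E'
from fit import *
y=np.radians
print(fitcover(cv2.imread("pics/scene0.png"),[.522,.165,y(-4.8)],0.0), "deg -4.8 =",y(-4.8))
print(fitcover(cv2.imread("pics/top0.png"),[.522,.165,y(-4.8)],0.0,"top"))
for z in(.0935,.0945): print(fitcover(cv2.imread("pics/scene5.png"),[.578,-.137,y(7.2)],z), "deg 7.2=",y(7.2))
E
```

```text
Traceback (most recent call last):
  File "fit.py", line 15, in fitcover
    v=least_squares(lambda q:D(q,pts),v,x_scale=[.01,.01,.05],diff_step=1e-3,loss="soft_l1",f_scale=.5).x
      ~~~~~~~~~~~~~^^^^^^^^^^^^^^^^^^^^^^^^^^^^^^^^^^^^^^^^^^^^^^^^^^^^^^^^^^^^^^^^^^^^^^^^^^^^^^^^^^^^
  File "fit.py", line 15, in <lambda>
    v=least_squares(lambda q:D(q,pts),v,x_scale=[.01,.01,.05],diff_step=1e-3,loss="soft_l1",f_scale=.5).x
                             ~^^^^^^^
  File "fit.py", line 11, in <lambda>
    D=lambda v,pts:np.array([cv2.pointPolygonTest(poly(v),(float(a),float(b)),True) for a,b in pts])-.5
                                                  ~~~~^^^
  File "fit.py", line 7, in poly
    return cv2.convexHull(proj(n,P).astype(np.float32))
                          ~~~~^^^^^
  File "h.py", line 5, in proj
    c=get_calibration(n); T=np.linalg.inv(c["pose"])
ValueError: time passes only in moves, steps and waits
```

```bash
sed -i 's/^def proj/_gc={}\n_get=get_calibration\ndef get_calibration(n):\n    if n not in _gc: _gc[n]=_get(n)\n    return _gc[n]\ndef proj/' h.py
sed -i 's/D=lambda v,pts:np.array(\[cv2.pointPolygonTest(poly(v),(float(a),float(b)),True) for a,b in pts\])-.5/D=lambda v,pts:(lambda g:np.array([cv2.pointPolygonTest(g,(float(a),float(b)),True) for a,b in pts])-.5)(poly(v))/' fit.py
cat > t5.py <<'E'
from fit import *
y=np.radians
print(fitcover(cv2.imread("pics/scene0.png"),[.522,.165,y(-4.8)],0.0), "deg -4.8 =",y(-4.8))
print(fitcover(cv2.imread("pics/top0.png"),[.522,.165,y(-4.8)],0.0,"top"))
for z in(.0935,.0945): print(fitcover(cv2.imread("pics/scene5.png"),[.578,-.137,y(7.2)],z), "deg 7.2=",y(7.2))
E
python3 t5.py 2>&1|tail -5
```

```text
(array([ 0.52462229,  0.16367434, -0.0743165 ]), 137, np.float64(1.4537617446497448)) deg -4.8 = -0.08377580409572781
(array([ 0.51869546,  0.16508901, -0.08176408]), 201, np.float64(1.5005977153830978))
(array([ 0.57919166, -0.13672166,  0.10909441]), 134, np.float64(1.069015986182709)) deg 7.2= 0.12566370614359174
(array([ 0.57969966, -0.13716865,  0.10804992]), 135, np.float64(1.0577274724570656)) deg 7.2= 0.12566370614359174
```

```bash
python3 - <<'E'
s=open("fit.py").read()
i=s.index("    v=np.array(v0"); 
s=s[:i]+'''    v=np.r_[np.array(v0,float),0.]
    for th in(6,4,2,1.5):
        d=D(v,cs)-v[3]; pts=cs[abs(d)<th]
        v=least_squares(lambda q:D(q,pts)-q[3],v,x_scale=[.01,.01,.05,1],diff_step=[1e-3,1e-3,1e-3,1e-2],loss="soft_l1",f_scale=.3).x
    r=D(v,pts)-v[3]; return v[:2].round(4),np.degrees(v[2]).round(2),v[3].round(2),len(pts),np.sqrt((r**2).mean()).round(2)
'''
open("fit.py","w").write(s)
E
python3 t5.py 2>&1|tail -5
```

```text
(array([0.5217, 0.1663]), np.float64(-4.67), np.float64(-1.43), 157, np.float64(0.25)) deg -4.8 = -0.08377580409572781
(array([0.5212, 0.1655]), np.float64(-4.88), np.float64(-1.46), 218, np.float64(0.31))
(array([ 0.5763, -0.135 ]), np.float64(7.27), np.float64(-1.15), 142, np.float64(0.44)) deg 7.2= 0.12566370614359174
(array([ 0.577 , -0.1355]), np.float64(7.25), np.float64(-1.12), 143, np.float64(0.45)) deg 7.2= 0.12566370614359174
```

```bash
sed -i 's/free=3/blue=False/; s/    cs=max/    if blue: m=((abs(h[...,0].astype(int)-110)<12)\&(h[...,1]>120)\&(roi>0)).astype(np.uint8); m=cv2.morphologyEx(m,cv2.MORPH_CLOSE,np.ones((5,5),np.uint8))\n    cs=max/' fit.py
python3 - <<'E'
from fit import *
for n in("scene","top"):
    for i in(0,3) if n=="scene" else(0,): print(n,fitcover(cv2.imread(f"pics/{n}{i}.png"),[.578,-.1375,np.radians(7.2)],0.,n,True))
E
```

```text
scene (array([ 0.5794, -0.1387]), np.float64(7.04), np.float64(0.65), 138, np.float64(0.49))
scene (array([ 0.5795, -0.1386]), np.float64(6.94), np.float64(0.66), 172, np.float64(0.57))
top (array([ 0.5779, -0.1383]), np.float64(7.15), np.float64(0.07), 187, np.float64(0.45))
```

Same-camera fits put the cover within about 1–2 mm of the target and the yaw matches. Apply a small shift and descend to 15 mm over the posts.

Emit:
arm_command(commands=[0, 0, 0, 0.001, -0.0013, 0, 1, 0, 0, 0, 0.001, -0.0013, -0.005, 1, 0, 0, 0, 0.001, -0.0013, -0.01, 1, 0, 0, 0, 0.001, -0.0013, -0.015, 1, 0, 0, 0, 0.001, -0.0013, -0.02, 1, 0, 0, 0, 0.001, -0.0013, -0.025, 1, 0, 0, 0, 0.001, -0.0013, -0.029, 1, 0, 0, 0, 0.001, -0.0013, -0.029, 1])

```text
t: 21.3
position: [0.5787, -0.1388, 0.0744]
tcp_rot: [179.9, -0.0, -172.8]
force: [0.0, -0.2, -3.4]
gripper_width: 0.179
grasp_force: 59.1
```

Emit:
arm_command(commands=[0, 0, 0, 0, 0, 0, 1, 0, 0, 0, 0, 0, 0, 1, 0, 0, 0, 0, 0, 0, 1, 0, 0, 0, 0, 0, 0, 1, 0, 0, 0, 0, 0, 0, 1, 0, 0, 0, 0, 0, 0, 1, 0, 0, 0, 0, 0, 0, 1, 0, 0, 0, 0, 0, 0, 1])

```text
t: 22.1
position: [0.5793, -0.1389, 0.0753]
tcp_rot: [179.9, 0.1, -172.8]
force: [0.0, 0.2, -2.8]
gripper_width: 0.176
grasp_force: 59.1
```

Run:
```python
from fit import *
ps={n:snapshot(n)[0] for n in("scene","top")}; o=observe(); print(o["position"].round(4),o["tcp_rot"].round(2),o["gripper_width"],o["grasp_force"],o["force"])
for n in ps: cv2.imwrite(f"pics/{n}6.png",ps[n])
print(fitcover(ps["scene"],[.579,-.138,np.radians(7.2)],o["position"][2]-.0102))
# predicted hole-1/0 and thread pixels in top
v=(.5785,-.1384,np.radians(7.15))
for n in ps: print(n,"holes z.068",proj(n,se2(*v,[(x,y,.068) for x,y in POSTS])).round(1).tolist(),"threads",proj(n,se2(*v,[(x,y,.049) for x,y in POSTS])).round(1).tolist())
q=[ps["scene"][220:300,255:355],ps["top"][200:280,285:385]]
cv2.imwrite("pics/z6.png",np.vstack([cv2.resize(i,(375,300),interpolation=cv2.INTER_CUBIC) for i in q]))
```

```text
[ 0.5793 -0.1389  0.0753] [ 1.7994e+02  7.0000e-02 -1.7282e+02] 0.1718579582854437 59.138129353523254 [-0.53570835  1.01791169 -2.71869313]
(array([ 0.5793, -0.1373]), np.float64(7.6), np.float64(-1.46), 150, np.float64(0.6))
scene holes z.068 [[340.4, 239.3], [301.3, 277.6], [272.2, 257.6], [311.7, 221.2]] threads [[340.3, 243.9], [301.5, 282.0], [272.8, 262.1], [311.8, 225.8]]
top holes z.068 [[302.2, 218.5], [359.5, 213.1], [363.3, 248.7], [305.5, 254.2]] threads [[302.4, 219.6], [358.9, 214.3], [362.6, 249.3], [305.7, 254.7]]
```

View pics/z6.png

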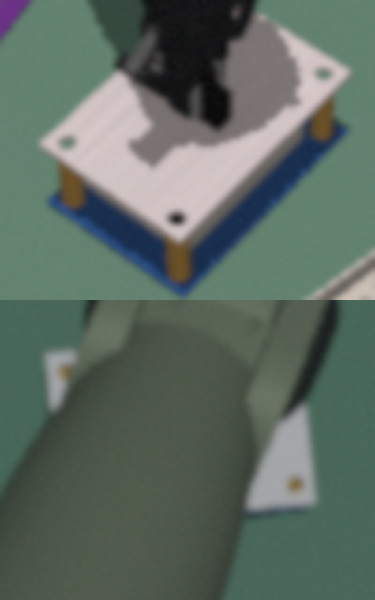

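Hole and thread pixels agree with prediction to about 0.4 px (under 1 mm) in both cameras, and the plate is about 16 mm above the posts. One final 1 mm trim, then settle.

Emit:
arm_command(commands=[0, 0, 0, -0.0005, 0, -0.001, 1, 0, 0, 0, -0.0005, 0, -0.001, 1, 0, 0, 0, -0.0005, 0, -0.001, 1, 0, 0, 0, -0.0005, 0, -0.001, 1, 0, 0, 0, -0.0005, 0, -0.001, 1, 0, 0, 0, -0.0005, 0, -0.001, 1, 0, 0, 0, -0.0005, 0, -0.001, 1, 0, 0, 0, -0.0005, 0, -0.001, 1])

```text
t: 23.0
position: [0.5788, -0.1389, 0.0743]
tcp_rot: [179.9, 0.1, -172.8]
force: [0.6, -0.4, -3.2]
gripper_width: 0.173
grasp_force: 59.1
```

Run:
```python
from workcell import *
o=observe(); print(o["position"],o["tcp_rot"],o["force"],o["grasp_force"],abs(o["qvel"]).max())
print(close_job())
```

```text
[ 0.5788161  -0.13893593  0.07429867] [ 1.79945665e+02  6.71139065e-02 -1.72816361e+02] [ 0.62975583 -0.39918593 -3.20747168] 59.13719952106476 0.13933583654906156
the job is handed in; nothing more can be done
None
```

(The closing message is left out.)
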